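Hold the moulding clamp open for the gilder

TASK

The short length of gilded moulding in the dust booth has to come out of its clamp. Swing the booth's little front door wide open (60 degrees or more) and leave it open; only then take the clamp's sprung arm by its upright grip, swing it forward through the doorway against its spring until it is fully at its stop, and finish while holding it there: do not let go at the end. Do not disturb the loose things in the booth and around it on the bench.

Things in the scene. Friction and masses are not known exactly. Their poses are not given: they have to be found in the camera images.
- booth: Low open-topped plywood booth fixed on the bench, 205 deep x 272 wide x 100 mm high. Origin on the bench in its front plane; x points from the front into the booth (away from the robot), y to the left, z up. The doorway runs from y = -85 to +104 mm; the inside from x = 10 to 199 and y = -140 to +120 mm.
- booth_door (a joint): Angle of the booth's plywood front door (176 wide, 10 thick, upper edge 98 mm above the bench) about its upright hinge at the doorway's left end: 0 shut, growing as the free right end swings out towards the robot, at most 1.8 rad. May start slightly ajar. Hinge friction (about 0.06 N m) keeps it where it is left; no latch.
- door_hinge (a point): Point on the door's upright hinge axis, 140 mm above the bench.
- door_handle (a point): Centre of the top end of the door's handle: an upright round brass bar, 12 mm diameter, axis 35 mm out from the door's front face, 135 mm along the door from the hinge. Top 140 mm above the bench, so its upper 42 mm stand above the door. The two brackets to the door are below 92 mm; above them the bar is free all round. Turns with the door.
- clamp_pivot (a point): Point on the upright pivot axis of the moulding clamp's arm, 156 mm above the bench, above the pivot body near the right front corner inside the booth. It stays fixed during the task. The clamp plate, steel stop pin and fence around it are fixed to the booth.
- clamp_arm (a joint): Angle of the clamp's steel arm about its pivot: 0 at rest, pressed back by a spring, rubber pad facing the moulding; grows anticlockwise from above as its end comes forward towards the robot, out through the doorway, to a hard stop at 1.25 rad. Spring at the grip: 2.5 N at rest, 9 N at the stop. The arm is 20 mm wide, top face 66 mm above the bench, and hits a shut door.
- clamp_grip: Upright round wooden grip on the end of the clamp arm: 16 mm diameter, 90 mm tall, axis 120 mm from the pivot axis. Origin at the centre of its foot, 66 mm above the bench; z up. Free all round; it travels with the arm and also revolves easily about its own axis, like a crank grip.
- grip_top (a point): Centre of the top end of the clamp arm's grip, 156 mm above the bench.
- offcut: Loose gilded moulding, 110 long x 40 x 42 mm high, lying in the clamp between pad and fence. Origin under its middle, x along it. Leave it alone.
- size_jar: Small loose lidded jar, 48 mm diameter, 62 mm high, standing inside the booth in the back left corner. Origin at the centre of its base. Leave it alone.
- gold_jar: Loose lidded glass jar, 64 mm diameter, 85 mm high, on the bench to the left of the booth. Origin at the centre of its base. Leave it alone.
- bowl: Loose white bowl, 110 mm diameter, 45 mm high, on the bench left of the booth. Origin at the centre of its base. Leave it alone.
- brush: Loose flat brush, 225 mm long, 16 mm high, on the bench to the left. Origin on the bench, below the handle's front end. Leave it alone.
- gouge_a: Loose carving gouge, 225 mm long, wooden handle 30 mm thick, on the bench to the right of the booth. Origin on the bench below the joint of handle and blade. Leave it alone.
- gouge_b: Second loose gouge like the first, further right. Leave it alone.
- shell: Loose gilded scallop ornament, 120 mm wide, 20 mm high, on the bench to the right of the booth. Origin at its middle on the bench. Leave it alone.

How it is judged:
By the outcome, as a careful person would: the job done as asked, in the order asked, and still so for the second after the job is handed in, while the arm keeps its last pose, push and grip.
It also fails if it takes over 48 s, if anything falls off the work surface, if the arm or the gripper's body presses on something with over 40 N, if the wrist force passes 120 N, or if a joint passes its speed limit or range.

ROBOT

A 6-joint arm with a two-finger parallel gripper is mounted at the origin on the work surface. World frame = base frame: x ahead of the robot, y to its left, z up, the work surface at z = 0. Lengths are in m, angles in rad, forces in N, time in s.
With the tool pointing down it reaches from about 0.275 to 0.875 m from the base axis. Payload 12.5 kg.
Tool frame: the origin (TCP) lies midway between the tips of the shut fingers; the grasp point (between the pads) lies manip.grip_depth behind it (manip.grip_depth is the distance from the TCP to the grasp point, in m); z points along the fingers, y is the line along which they close (so a half turn about z gives the same grasp; the last joint's range is limited). The gripper opens to 85 mm and grips with 20 to 120 N. Pads are 22 mm wide; open, the fingers measure 114 mm over their backs; the gripper's body (76 mm by 85 mm) begins 54 mm behind the grasp point. The pads swing forward as they close: fully open they stand 13 mm farther back than shut.
Start: joints at [-1.326, 0.351, 1.652, -0, 1.139, -0.085], TCP at [0.178, -0.52, 0.231] pointing down, gripper open.
Joint ranges: [-2.75, 2.75], [-0.79, 2.1], [0.01, 2.65], [-1.57, 4.71], [0.07, 3.14], [-2.87, 2.87]. Speed limits (rad/s): [2.22, 2.22, 2.79, 3.14, 3.14, 3.14].

INTERFACE

Orientations are given as [roll, pitch, yaw] about the fixed x, y, z axes, in that order (R = Rz(yaw) Ry(pitch) Rx(roll)).
In Python, from workcell import manip, solve_ik, read_state, viewer gives the robot as it stands. The module is installed in compiled form; this text tells all that it offers. Calls block until the motion is done:
- manip.move_pose(position, orientation): joint-space move of the TCP to a pose.
- manip.servo_line(position, orientation=None, speed=0.15, until_force=None): straight line of the TCP; orientation=None keeps the orientation; speed is the mean speed in m/s. With until_force (N) it stops when the force on the tool has changed by that much, and returns True; else False.
- manip.movej(angles): joint-space move.
- manip.open_jaws() and manip.close(strength=None): open the fingers fully, or close them until they stop; strength is the grip in N (None keeps the last).
- manip.sleep(seconds).
- solve_ik(position, orientation): joint angles nearest the present ones, or None.
- read_state(): the state.
- viewer.capture(name): name is "side" or "top"; returns a dict with "pixels" (384x512x3 uint8, red, green, blue), "mtx" (3x3 intrinsics, pixels), "distortion" ([k1, k2, p1, p2, k3] as OpenCV has them; the pictures are not rectified), "eye" and "orientation" of the camera in the world. Camera axes: x right, y up, looking along -z (the intrinsics and any distortion apply to the point x, -y, -z); pixel columns grow to the right and rows downward; lengths in m; the calibration is good to about 2 mm. A picture is of the moment at which its call begins. There is no depth.
A pose or a line that the arm cannot do raises manip.MotionError and nothing moves.
- manip.finish_job(): hands the job in; it is judged then, once.
The state is a dict: "time_s": time; "joints": joint angles; "joint_vel": joint speeds; "joint_efforts": joint torques, N m; "ee_pos": TCP position; "orientation": TCP orientation; "contact_force": force on the tool from outside, world axes, zero at the start; "torque": the same for the moment, N m; "finger_gap": finger opening in m; "grip_force": force on a finger pad.
Only numpy, scipy, OpenCV 4.12 (cv2) and the standard library are available. Lean on these libraries where they do the work, as an engineer would, in place of code of your own. Each camera call takes 0.05 s, during which the arm holds its last target. There are 200 camera calls.

## Working session

There is one attempt and no reset: what is moved stays moved. The work goes in short steps, each a Python script; the robot and the scene stay as the last script left them, time stands still between calls to the robot, and variables do not carry over. Pictures are saved under pics/ and viewed, at most 10 in all, crops included, and the job is handed in when it is done.

```bash
mkdir -p pics; cat > h.py <<'E'
import numpy as np, cv2, json
from workcell import manip, solve_ik, read_state, viewer
def cap(n,f=None):
    c=viewer.capture(n)
    if f: cv2.imwrite('pics/'+f,c['pixels'][:,:,::-1])
    return c
E
python3 - <<'E'
from h import *
import pickle
d={}
for n in('side','top'):
    c=cap(n,n+'0.png'); d[n]=c
    print(n,c['mtx'],c['distortion'],c['eye'],c['orientation'])
pickle.dump(d,open('c0.pkl','wb'))
print(read_state(),manip.grip_depth)
E
```

```text
side [[423.59522282   0.         259.50407399]
 [  0.         423.59522282 194.82140706]
 [  0.           0.           1.        ]] [-0.11417174  0.          0.          0.          0.        ] [-0.35996526  0.82077937  1.00006689] [ 0.95088939 -0.01808156 -2.29935701]
top [[468.12590881   0.         253.92043445]
 [  0.         468.12590881 188.87261165]
 [  0.           0.           1.        ]] [-0.07404331  0.          0.          0.          0.        ] [ 0.33038532 -0.02768786  1.52009336] [ 0.17691823 -0.01858123 -1.55519014]
{'time_s': 0.1, 'joints': array([-1.32560086e+00,  3.51190463e-01,  1.65235339e+00, -1.67907741e-06,
        1.13914360e+00, -8.46040228e-02]), 'joint_vel': array([ 0.00061331, -0.00112563,  0.00039961,  0.00109678, -0.00068414,
       -0.00102193]), 'joint_efforts': array([ 1.07500211e-03, -5.06831968e+01, -2.91876751e+01, -4.90728814e-05,
        2.71634563e-03,  5.48942694e-05]), 'ee_pos': array([ 0.17806631, -0.52005291,  0.23081037]), 'orientation': array([-3.14050164e+00, -9.09955174e-05,  3.29800140e-01]), 'contact_force': array([-1.30284374,  0.96913281,  0.25761053]), 'torque': array([-0.02176819, -0.02832554,  0.00466877]), 'grip_force': 0.0, 'finger_gap': 0.0855623185131491} 0.0187
```

View pics/top0.png

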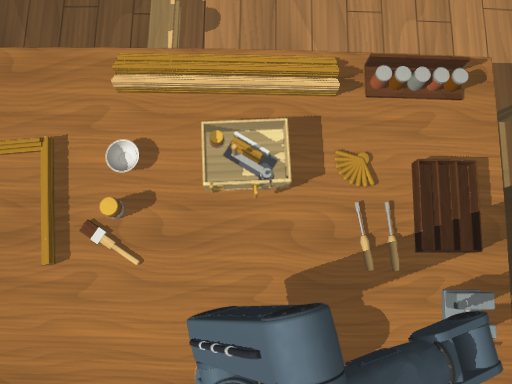

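View pics/side0.png

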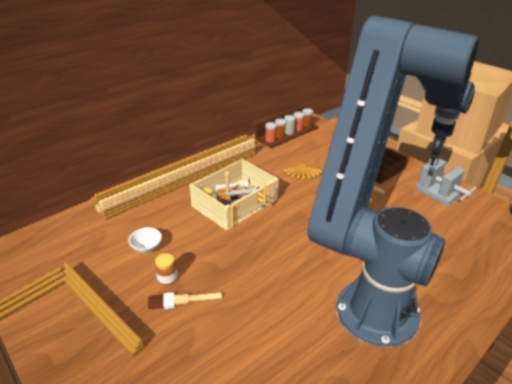

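View crops.

The top view shows the booth at columns 202–290 and rows 118–190, with its front facing the robot. The door handle is near (256,190) and the clamp arm runs from about (228,135) to (268,175). In the side view the booth is around (235,193). I'll enlarge both.

```bash
python3 - <<'E'
from h import *
a=cv2.imread('pics/top0.png')[110:205,190:300]; b=cv2.imread('pics/side0.png')[150:240,180:290]
cv2.imwrite('pics/topc.png',cv2.resize(a,None,fx=6,fy=6,interpolation=cv2.INTER_CUBIC))
cv2.imwrite('pics/sidec.png',cv2.resize(b,None,fx=6,fy=6,interpolation=cv2.INTER_CUBIC))
E
```

```text
(no output)
```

View pics/topc.png

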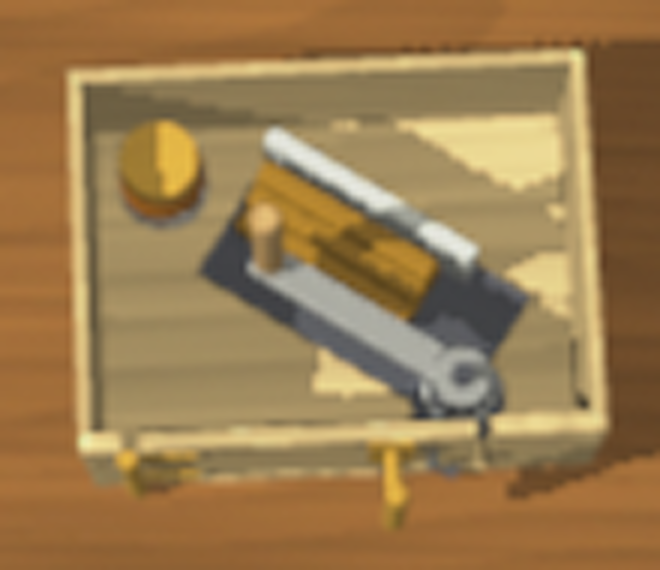

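View pics/sidec.png

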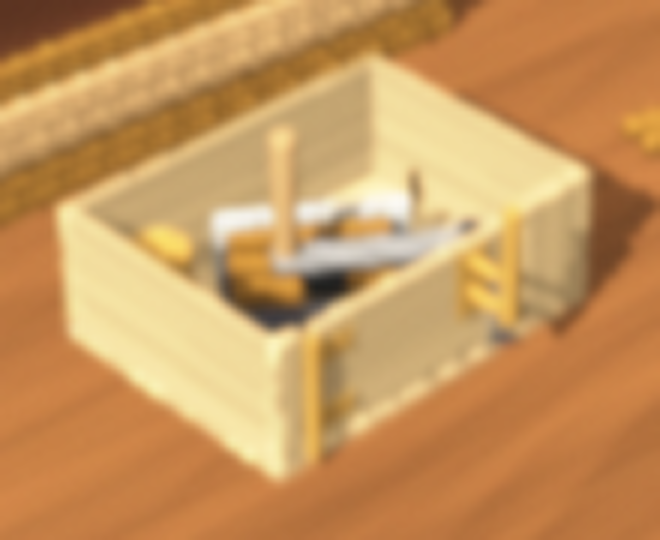

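Top crop (6x, offset 190,110): the grip top is at about (262,212), the pivot at (463,378), the handle bar at (395,480–520) and the hinge at (130,460). Side crop (offset 180,150): the grip top is at about (284,132), the handle top at (512,207) and the hinge top at (313,335). The rim corners are visible in both. Next I'll triangulate.

```bash
cat >> h.py <<'E'
from scipy.spatial.transform import Rotation as R
def P(c):
    M=np.diag([1,-1,-1.])@R.from_euler('xyz',c['orientation']).as_matrix().T
    return np.c_[M,-M@np.array(c['eye'])]
def und(c,uv): return cv2.undistortPoints(np.array(uv,float).reshape(-1,1,2),c['mtx'],np.array(c['distortion'])).reshape(-1,2)
def tri(ca,a,cb,b):
    X=cv2.triangulatePoints(P(ca),P(cb),und(ca,a).T,und(cb,b).T); return (X[:3]/X[3]).T
def plane(c,uv,z):
    u=und(c,uv); d=np.c_[u,np.ones(len(u))]@P(c)[:,:3]; e=np.array(c['eye']); return e+d*((z-e[2])/d[:,2])[:,None]
def proj(c,X):
    M=P(c); return cv2.projectPoints(np.array(X,float).reshape(-1,3),cv2.Rodrigues(M[:,:3])[0],M[:,3],c['mtx'],np.array(c['distortion']))[0].reshape(-1,2)
E
python3 - <<'E'
from h import *
import pickle
d=pickle.load(open('c0.pkl','rb')); t,s=d['top'],d['side']
T=lambda p:(np.array(p)+.5)/6+[190,110]-.5
S=lambda p:(np.array(p)+.5)/6+[180,150]-.5
np.set_printoptions(precision=4,suppress=True)
names=['BL','BR','FR','FL','grip']
ta=T([(70,70),(585,50),(607,420),(80,440),(263,213)]); sa=S([(60,207),(373,55),(590,175),(285,345),(284,132)])
X=tri(t,ta,s,sa)
for n,x,a,b,A,B in zip(names,X,plane(t,ta,.1),plane(s,sa,.1),proj(t,X)-ta,proj(s,X)-sa): print(n,x,a,b,A,B)
h=plane(s,S([(512,207)]),.14); print('handle',h,(proj(t,h)+.5-[190,110])*6)
h=plane(s,S([(313,335)]),.14); print('hinge@.14',h)
h=plane(s,S([(313,335)]),.10); print('hinge@.1',h)
print('grip',plane(t,ta[4:],.156),plane(s,sa[4:],.156))
print('pivot',plane(t,T([(463,378)]),.08),plane(t,T([(463,378)]),.066))
E
```

```text
BL [0.8005 0.1204 0.0948] [0.799 0.12  0.1  ] [0.7937 0.1243 0.1   ] [0.0429 0.0438] [-0.0494 -0.0134]
BR [ 0.8177 -0.1525  0.0943] [ 0.8158 -0.152   0.1   ] [ 0.8103 -0.1465  0.1   ] [0.0153 0.0169] [-0.017  -0.0035]
FR [ 0.6164 -0.1662  0.0902] [ 0.6161 -0.1638  0.1   ] [ 0.604  -0.1567  0.1   ] [0.4568 0.5406] [-0.5579 -0.0882]
FL [0.5975 0.1045 0.0959] [0.6004 0.1076 0.1   ] [0.5886 0.1051 0.1   ] [1.0835 1.1969] [-1.3874 -0.31  ]
grip [0.7069 0.0134 0.153 ] [0.7229 0.0163 0.1   ] [ 0.7717 -0.0381  0.1   ] [0.4149 0.4486] [-0.4836 -0.1096]
handle [[ 0.5662 -0.0528  0.14  ]] [[392.8612 498.7495]]
hinge@.14 [[0.5436 0.1192 0.14  ]]
hinge@.1 [[0.5856 0.0865 0.1   ]]
grip [[0.7074 0.0146 0.156 ]] [[0.7013 0.0154 0.156 ]]
pivot [[ 0.6411 -0.09    0.08  ]] [[ 0.6441 -0.0906  0.066 ]]
```

```bash
python3 - <<'E'
from h import *
f=lambda n,r,c,k:cv2.resize(cv2.imread(n)[r:r+24,c:c+24],None,fx=k,fy=k,interpolation=cv2.INTER_NEAREST)
a=f('pics/top0.png',178,244,16);b=f('pics/side0.png',182,252,16)
for i in (a,b):
  for k in range(0,384,64): cv2.line(i,(k,0),(k,5),(0,0,255),1);cv2.line(i,(0,k),(5,k),(0,0,255),1)
cv2.imwrite('pics/z.png',np.hstack([a,b]))
E
```

```text
(no output)
```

View pics/z.png

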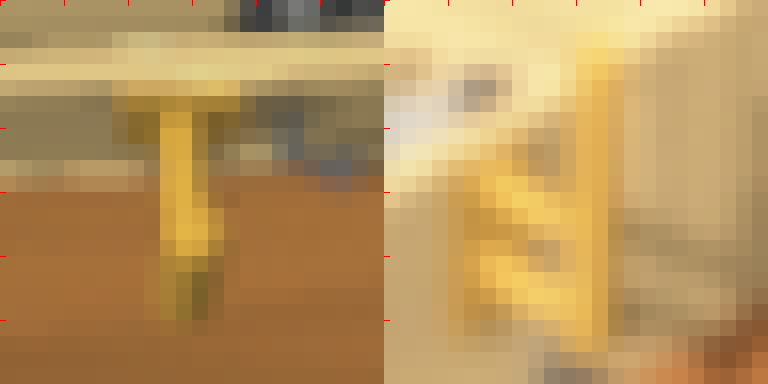

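The handle's bar top shows in the left panel at about (192,228), full-frame top pixel (255.5,191.7). In the right panel it is at about (597,48), side pixel (264.8,184.4). Its two brackets and the darker bar body are below.

```bash
python3 - <<'E'
from h import *
import pickle
d=pickle.load(open('c0.pkl','rb')); t,s=d['top'],d['side']
np.set_printoptions(precision=4,suppress=True)
a=[(255.5,191.7)];b=[(264.8,184.4)]
print(tri(t,a,s,b),plane(t,a,.14),plane(s,b,.14))
# booth frame from rim corners (top view, z=.1), y=+126/-146 or -150/+122
X=np.array([[.799,.120],[.8158,-.152],[.6161,-.1638],[.6004,.1076]])
B=np.array([[.205,.126],[.205,-.146],[0,-.146],[0,.126]])
H=cv2.estimateAffinePartial2D(B,X)[0]; print(H, np.hypot(H[0,0],H[1,0]),np.arctan2(H[1,0],H[0,0]))
Ri=H[:,:2]
f=lambda p:Ri.T@(np.array(p)-H[:,2])
print('handle',f([.568,-.052]),'grip',f([.706,.0145]),'pivot',f([.642,-.09]))
print('hinge top view',f(plane(t,(np.array([[130,460]])+.5)/6+[190,110]-.5,.1)[0][:2]))
# reach check: tool down at poses with various yaw
for p in ([.57,-.052,.15],[.5,.03,.15],[.45,.1,.15],[.706,.0145,.15],[.53,-.05,.15]):
  r=[]
  for y in np.arange(-3,3.2,.5):
    q=solve_ik(p,[np.pi,0,y]); r.append((round(y,1),None if q is None else round(q[5],2)))
  print(p,r)
E
```

```text
[[ 0.5694 -0.0547  0.1362]] [[ 0.569  -0.0543  0.14  ]] [[ 0.565  -0.0511  0.14  ]]
[[ 0.989  -0.0595  0.6059]
 [ 0.0595  0.989  -0.0183]] 0.9907463105582913 0.060074188335216744
handle [-0.0395 -0.0311] grip [0.101  0.0264] pivot [ 0.0315 -0.0731]
hinge top view [-0.0093  0.0996]
[0.57, -0.052, 0.15] [(np.float64(-3.0), np.float64(-1.88)), (np.float64(-2.5), np.float64(-2.38)), (np.float64(-2.0), None), (np.float64(-1.5), None), (np.float64(-1.0), np.float64(2.4)), (np.float64(-0.5), np.float64(1.9)), (np.float64(0.0), np.float64(1.4)), (np.float64(0.5), np.float64(0.9)), (np.float64(1.0), np.float64(0.4)), (np.float64(1.5), np.float64(-0.1)), (np.float64(2.0), np.float64(-0.6)), (np.float64(2.5), np.float64(-1.1)), (np.float64(3.0), np.float64(-1.6))]
[0.5, 0.03, 0.15] [(np.float64(-3.0), np.float64(-1.75)), (np.float64(-2.5), np.float64(-2.25)), (np.float64(-2.0), np.float64(-2.75)), (np.float64(-1.5), None), (np.float64(-1.0), np.float64(2.54)), (np.float64(-0.5), np.float64(2.04)), (np.float64(0.0), np.float64(1.54)), (np.float64(0.5), np.float64(1.04)), (np.float64(1.0), np.flo
[... 957 characters left out ...]
5), np.float64(1.03)), (np.float64(1.0), np.float64(0.53)), (np.float64(1.5), np.float64(0.03)), (np.float64(2.0), np.float64(-0.47)), (np.float64(2.5), np.float64(-0.97)), (np.float64(3.0), np.float64(-1.47))]
[0.53, -0.05, 0.15] [(np.float64(-3.0), np.float64(-1.89)), (np.float64(-2.5), np.float64(-2.39)), (np.float64(-2.0), None), (np.float64(-1.5), None), (np.float64(-1.0), np.float64(2.39)), (np.float64(-0.5), np.float64(1.89)), (np.float64(0.0), np.float64(1.39)), (np.float64(0.5), np.float64(0.89)), (np.float64(1.0), np.float64(0.39)), (np.float64(1.5), np.float64(-0.11)), (np.float64(2.0), np.float64(-0.61)), (np.float64(2.5), np.float64(-1.11)), (np.float64(3.0), np.float64(-1.61))]
```

Measurements agree with the text: the handle is at booth (-0.04,-0.031), the grip stands 0.121 m from the pivot, and the tops come out near 0.14 and 0.155 m. Next I'll grasp the handle.

```bash
cat >> h.py <<'E'
np.set_printoptions(precision=4,suppress=True)
def st(m=''):
    s=read_state(); print(m,round(s['time_s'],2),s['ee_pos'],s['orientation'][2].round(3),'F',s['contact_force'].round(1),'gap',round(s['finger_gap'],4),'g',round(s['grip_force'],1)); return s
E
python3 - <<'E'
from h import *
o=[np.pi,0,1.63]
manip.move_pose([.568,-.053,.21],o); st()
manip.servo_line([.568,-.053,.108],until_force=8,speed=.1); st()
manip.close(25); st()
cap('side','side1.png'); c=cv2.imread('pics/side1.png')[140:240,180:300]; cv2.imwrite('pics/side1c.png',cv2.resize(c,None,fx=5,fy=5,interpolation=cv2.INTER_CUBIC))
E
```

```text
2.28 [ 0.5679 -0.0538  0.21  ] 1.629 F [ 1.1 -0.6 -0.2] gap 0.0855 g 0.0
 3.45 [ 0.5684 -0.0531  0.1086] 1.63 F [ 0.8  0.4 -0.3] gap 0.0852 g 0.0
 4.12 [ 0.567  -0.0531  0.1081] 1.63 F [-5.9 -0.4  5.7] gap 0.0111 g 24.8
```

View pics/side1c.png

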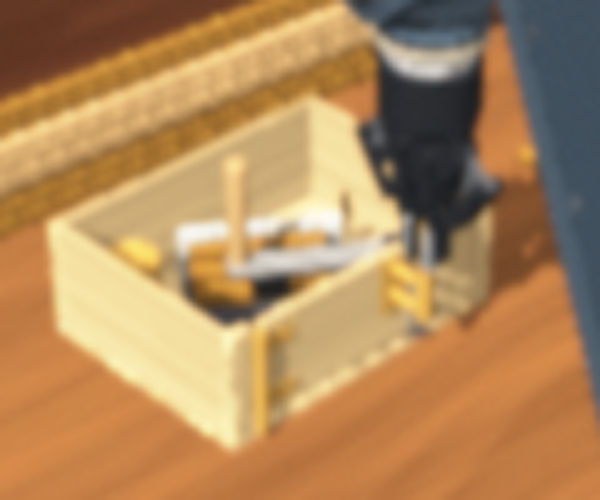

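The handle is held: the fingers straddle the bar at about (425,240) and the gap of 11 mm matches the 12 mm bar. Now I'll swing the door along its arc.

```bash
python3 - <<'E'
from h import *
h=np.array([.5997,.0855]); v0=np.array([.567,-.0531])-h
print(np.linalg.norm(v0))
for i in range(1,13):
    a=-i*.125; c,s=np.cos(a),np.sin(a)
    p=h+[c*v0[0]-s*v0[1],s*v0[0]+c*v0[1]]
    manip.servo_line([*p,.108],[np.pi,0,1.63+a],speed=.08)
    z=read_state(); F=z['contact_force']
    u=(p-h)/np.linalg.norm(p-h); print(i,round(z['time_s'],1),'Frad',round(F[:2]@u,1),'Ftan',round(F[1]*u[0]-F[0]*u[1],1),'Fz',F[2].round(1),'gap',z['finger_gap'].round(4))
    if np.linalg.norm(F)>35: print('stop');break
st()
E
```

```text
0.14240523164547012Traceback (most recent call last):
  File "<stdin>", line 9, in <module>
AttributeError: 'float' object has no attribute 'round'
```

```bash
python3 - <<'E'
from h import *
h=np.array([.5997,.0855]); v0=np.array([.567,-.0531])-h
for i in range(2,13):
    a=-i*.125; c,s=np.cos(a),np.sin(a)
    p=h+[c*v0[0]-s*v0[1],s*v0[0]+c*v0[1]]
    manip.servo_line([*p,.108],[np.pi,0,1.63+a],speed=.08)
    z=read_state(); F=z['contact_force']
    u=(p-h)/np.linalg.norm(p-h); print(i,round(z['time_s'],1),'Frad',round(F[:2]@u,1),'Ftan',round(F[1]*u[0]-F[0]*u[1],1),'Fz',round(F[2],1),'gap',round(z['finger_gap'],4))
    if np.linalg.norm(F)>35: print('stop');break
st()
E
```

```text
2 4.9 Frad 11.2 Ftan -0.5 Fz 3.3 gap 0.0112
3 5.3 Frad 15.3 Ftan 1.1 Fz 6.0 gap 0.0112
4 5.7 Frad 18.3 Ftan 0.6 Fz 8.6 gap 0.0114
5 6.0 Frad 19.6 Ftan -0.9 Fz 11.3 gap 0.0112
6 6.4 Frad 20.8 Ftan -0.2 Fz 14.5 gap 0.0113
7 6.8 Frad 20.3 Ftan 0.3 Fz 16.3 gap 0.0111
8 7.2 Frad 19.5 Ftan 0.0 Fz 16.8 gap 0.011
9 7.5 Frad 17.9 Ftan 0.4 Fz 17.8 gap 0.011
10 7.9 Frad 17.3 Ftan 0.6 Fz 15.5 gap 0.011
11 8.3 Frad 14.9 Ftan 0.8 Fz 14.5 gap 0.0108
12 8.7 Frad 12.5 Ftan -0.6 Fz 10.0 gap 0.0112
 8.68 [0.4572 0.1088 0.108 ] 0.13 F [-12.2   2.6  10. ] gap 0.0112 g 25.7
```

```bash
python3 - <<'E'
from h import *
import pickle
manip.open_jaws(); p=read_state()['ee_pos']
manip.servo_line([p[0],p[1],.23],speed=.12)
manip.move_pose([.6,-.2,.3],[np.pi,0,1.0]); st()
d={n:cap(n,n+'2.png') for n in('top','side')}; pickle.dump(d,open('c2.pkl','wb'))
a=cv2.imread('pics/top2.png')[110:240,180:310]; b=cv2.imread('pics/side2.png')[140:270,170:300]
cv2.imwrite('pics/c2.png',np.hstack([cv2.resize(x,(400,400),interpolation=cv2.INTER_CUBIC) for x in (a,b)]))
E
```

```text
11.85 [ 0.5999 -0.1992  0.2996] 1.0 F [-0.2 -0.2 -0.1] gap 0.0854 g 0.0
```

View pics/c2.png

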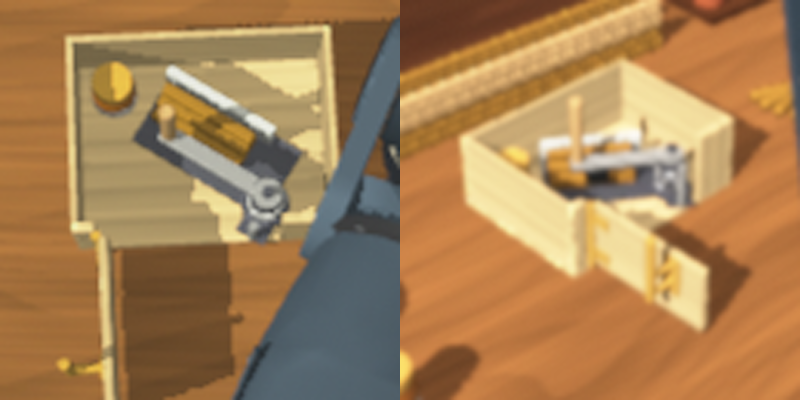

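The door stands about 88° open (top panel, door along x≈105 from y=235 down), and the grip is unmoved at about (165,106). Now I'll take the grip.

```bash
python3 - <<'E'
from h import *
o=[np.pi,0,1.0]
manip.move_pose([.706,.0145,.25],o); st()
print(manip.servo_line([.706,.0145,.118],until_force=8,speed=.1)); st()
manip.close(60); st()
E
```

```text
12.92 [0.7059 0.0134 0.2505] 0.999 F [-0.8 -0.3 -0.8] gap 0.0855 g 0.0
False
 14.38 [0.7063 0.0145 0.1187] 1.0 F [-0.4  0.1  0.1] gap 0.0854 g 0.0
 15.03 [0.705  0.0152 0.1182] 1.0 F [-7.2  3.2  4.4] gap 0.0147 g 58.3
```

```bash
cat > arc.py <<'E'
from h import *
import sys
h=np.array([.643,-.090]); v0=np.array([.705,.0152])-h
for a in np.arange(*map(float,sys.argv[1:4])):
    c,s=np.cos(a),np.sin(a)
    p=h+[c*v0[0]-s*v0[1],s*v0[0]+c*v0[1]]
    manip.servo_line([*p,.118],[np.pi,0,1.0+a],speed=.06)
    z=read_state(); F=z['contact_force']; u=(p-h)/np.linalg.norm(p-h)
    e=z['ee_pos'][:2]-h; ang=np.arctan2(v0[0]*e[1]-v0[1]*e[0],v0@e)
    print(round(a,3),'meas',ang.round(3),round(z['time_s'],1),'Frad',round(F[:2]@u,1),'Ftan',round(F[1]*u[0]-F[0]*u[1],1),'Fz',round(F[2],1),'gap',round(z['finger_gap'],4))
    if np.linalg.norm(F)>35: print('stop');break
E
python3 arc.py .1 1.15 .1
```

```text
0.1 meas 0.096 15.4 Frad -0.4 Ftan -1.9 Fz 2.1 gap 0.0145
0.2 meas 0.195 15.8 Frad -0.1 Ftan -1.8 Fz 2.2 gap 0.0146
0.3 meas 0.295 16.1 Frad 0.4 Ftan -4.3 Fz 2.7 gap 0.0145
0.4 meas 0.395 16.5 Frad 2.3 Ftan -4.0 Fz 4.9 gap 0.0149
0.5 meas 0.495 16.8 Frad 2.5 Ftan -4.6 Fz 4.7 gap 0.0145
0.6 meas 0.594 17.2 Frad 2.7 Ftan -5.5 Fz 3.9 gap 0.0146
0.7 meas 0.694 17.5 Frad 2.1 Ftan -5.7 Fz 4.4 gap 0.0146
0.8 meas 0.793 17.9 Frad 3.6 Ftan -6.1 Fz 3.9 gap 0.0146
0.9 meas 0.893 18.2 Frad 3.5 Ftan -7.2 Fz 4.0 gap 0.0147
1.0 meas 0.993 18.6 Frad 3.0 Ftan -7.3 Fz 2.9 gap 0.0147
1.1 meas 1.093 18.9 Frad 2.0 Ftan -7.7 Fz 4.1 gap 0.0147
```

The arc fits well, with small radial force and the tangential force matching the spring. Next I'll creep to the stop.

```bash
python3 arc.py 1.16 1.33 .02
```

```text
1.16 meas 1.152 19.2 Frad 3.0 Ftan -7.4 Fz 4.1 gap 0.0148
1.18 meas 1.171 19.4 Frad 3.1 Ftan -7.9 Fz 5.0 gap 0.015
1.2 meas 1.191 19.7 Frad 2.5 Ftan -8.6 Fz 4.6 gap 0.0145
1.22 meas 1.211 19.9 Frad 2.5 Ftan -9.1 Fz 4.5 gap 0.0145
1.24 meas 1.231 20.2 Frad 2.8 Ftan -8.3 Fz 5.1 gap 0.0146
1.26 meas 1.25 20.4 Frad 2.3 Ftan -9.4 Fz 4.7 gap 0.0147
1.28 meas 1.258 20.7 Frad 2.7 Ftan -20.2 Fz 0.6 gap 0.0146
1.3 meas 1.266 20.9 Frad 2.6 Ftan -30.0 Fz -3.7 gap 0.0147
1.32 meas 1.275 21.2 Frad 4.3 Ftan -38.7 Fz -7.7 gap 0.0146
stop
```

The force steps up sharply at 1.25 rad, so the arm is at the stop. I'll ease the push to a moderate level and check the scene.

```bash
python3 arc.py 1.295 1.3 .02; python3 - <<'E'
from h import *
manip.sleep(.5); st()
for n in('top','side'): cap(n,n+'3.png')
a=cv2.imread('pics/top3.png')[90:290,70:410]; b=cv2.imread('pics/side3.png')[130:320,120:320]
cv2.imwrite('pics/c3.png',np.hstack([cv2.resize(a,(480,282)),cv2.resize(b,(297,282))]))
E
```

```text
1.295 meas 1.264 21.4 Frad 2.2 Ftan -26.4 Fz -2.0 gap 0.0147
 21.93 [0.5615 0.0007 0.1185] 2.291 F [16.4 21.  -1.9] gap 0.0144 g 59.6
```

View pics/c3.png

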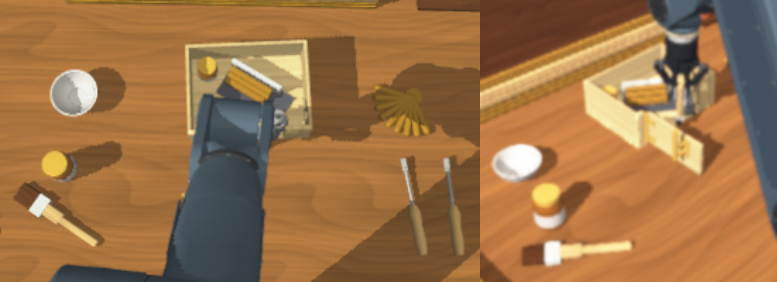

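The door is still wide open (side panel, about (675,140)). The grip is held outside the doorway at about (685,90), the moulding is still in place by the fence, and all the loose items are undisturbed. I'm handing it in.

```bash
python3 -c "
from h import *
print(manip.finish_job()); st()"
```

```text
the job is handed in; nothing more can be done
None
the job is handed in; nothing more can be done
```

The job is handed in at about 22 s: the door is open about 88° and the gripper still holds the clamp arm against its 1.25 rad stop with about 26 N, and the last pictures show the loose items undisturbed.

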